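# Seasonings from the wash caddy into the fry-station holder, order kept

## Task

The four seasoning containers have come back from cleaning in the grey plastic caddy; move them across into the steel holder beside it, one in each round cup and in the same order along the row, so that each stands in the cup straight across from its old place and the fry cook's hand finds it without looking. Keep each one upright, set it fully down in its cup without dropping it, and leave the tongs and the bowl where they are.

Things in the scene. Friction and masses are not known exactly. Their poses are not given: they have to be found in the camera images.
- dredger: Stainless steel seasoning dredger: straight cylinder 56 mm in diameter up to 86 mm, domed lid with small holes, 100 mm tall in all; grip the cylinder about 72 mm up. Loose, about 0.2 kg, stands upright at the start in one of the caddy's four compartments. Origin: centre of its underside; z up its axis; yaw is of no importance.
- squeeze_bottle: White plastic squeeze bottle, rigid: straight body 56 mm in diameter up to 90 mm, a 51 mm cap up to 99 mm, then a narrow cone nozzle; 122 mm tall in all; grip the body about 80 mm up. Loose, about 0.2 kg, stands upright at the start in one of the caddy's four compartments. Origin: centre of its underside; z up its axis; yaw is of no importance.
- pepper_mill: Dark wooden pepper mill: foot 56 mm in diameter, waist 36 mm at 55 mm up, straight round head 46 mm in diameter from 92 to 116 mm up, small steel ball on top, 134 mm tall in all; grip the head about 106 mm up. Loose, about 0.2 kg, stands upright at the start in one of the caddy's four compartments. Origin: centre of its underside; z up its axis; yaw is of no importance.
- spice_jar: Short amber glass spice jar with a black screw cap: 56 mm in diameter up to 60 mm, cap 55 mm in diameter from 60 to 80 mm, 80 mm tall in all; grip it about 60 mm up. Loose, about 0.2 kg, stands upright at the start in one of the caddy's four compartments. Origin: centre of its underside; z up its axis; yaw is of no importance.
- cup_1: One of four equal round steel cups, side by side in the steel station holder, empty at the start, fixed. Outer diameter 80 mm, inner 74 mm; rim 30 mm and inner floor 3 mm above its origin. Origin: centre of its underside, 9 mm above the work surface; x across the row, y along it. The cups' numbers say nothing of their places in the row.
- cup_2: Cup of the holder, same as cup_1. The four cups stand in one straight row, 86 mm from centre to centre. The row runs left to right as the robot sees it, turned by up to 20 degrees either way.
- cup_3: Cup of the holder, same as cup_1. The containers start in a grey plastic caddy, 88 by 350 mm, walls 30 mm high over its underside: four compartments in a straight row, 86 mm from centre to centre, one container in the middle of each, its underside 7 mm above the work surface.
- cup_4: Cup of the holder, same as cup_1. Holder and caddy stand side by side on one shallow tray (290 by 430 mm, rim 14 mm high), rows exactly parallel and level end to end, 135 mm between the row lines, so each compartment has one cup straight across from it. Either of the two may be nearer the robot.
- tongs: Steel kitchen tongs lying to the left of the tray, 245 mm long, 26 mm high, a bystander. Origin near the middle, on the work surface; x along the tongs.
- bowl: Small steel bowl standing to the right of the tray, 110 mm across, 50 mm high, a bystander. Origin: centre of its underside.
There are look-alikes about, which are no part of the job. What is shaped like the squeeze_bottle but blue or pink is not meant. Leave any blue or yellow look-alike of the dredger alone.

How it is judged:
By the outcome, as a careful person would: the job done as asked, in the order asked, and still so for the second after the job is handed in, with the robot touching nothing.
It also fails if it takes over 104 s, if anything falls off the work surface, if the arm or the gripper's body presses on something with over 40 N, if the wrist force passes 120 N, or if a joint passes its speed limit or range.

## Robot

A 6-joint arm with a two-finger parallel gripper is mounted at the origin on the work surface. World frame = base frame: x ahead of the robot, y to its left, z up, the work surface at z = 0. Lengths are in m, angles in rad, forces in N, time in s.
With the tool pointing down it reaches from about 0.375 to 0.9 m from the base axis. Payload 3.1 kg.
Tool frame: the origin (TCP) lies midway between the tips of the shut fingers; the grasp point (between the pads) lies pinch_z behind it (pinch_z is the distance from the TCP to the grasp point, in m); y points along the fingers, z is the direction in which the jaws open and shut, and the axes are right-handed (so a half turn about y gives the same grasp; the last joint's range is limited). The gripper opens to 87 mm and grips with 3 to 60 N. Pads are 19 mm wide; open, the fingers measure 117 mm over their backs; the gripper's body (75 mm by 190 mm) begins 51 mm behind the grasp point.
Start: joints at [-1.341, 0.527, 1.433, -0, 1.181, -0.178], TCP at [0.248, -0.573, 0.223] pointing down, gripper open.
Joint ranges: [-3.08, 3.08], [-0.75, 2.2], [0.22, 2.44], [-1.43, 4.57], [0, 2.65], [-2.85, 2.85]. Speed limits (rad/s): [2.79, 2.79, 3.14, 3.14, 3.14, 3.14].

## Interface

Orientations are given as a unit quaternion [x, y, z, w].
In Python, from rig import get_obs, camera, hand_in, pinch_z gives the robot as it stands. The module is installed in compiled form; this text tells all that it offers.
- The arm moves only by the tool arm_command, never from a script. Its argument "plan" is a list of rows, each a list of 2 entries, a list of its own where there are three numbers: the shift along the world's x, y, z in units of 25 mm (1.0 is 25 mm), then the turn about the world's z in units of 5 degrees (1.0 is 5 degrees). A call has 1 to 5 rows; each row is the pose to reach, as a shift and turn from the pose commanded when the call began; what a row does not reach only later rows make up. A row lasts 1/10 s, in which the tool goes at most 50 mm and 8.59 degrees, less where a joint would pass 70% of its speed; a pose out of reach is approached as far as the arm can. A call with a gripper value outside its range is refused whole. "fingers" is the opening, from -1 (shut) to 1 (fully open), set as the call begins (left out, the last holds). The fingers move at their own pace and stop on an object; "force" is the grip in N (left out, the last holds). Time passes only in rows, so rows that repeat a pose let the fingers close. It gives the time, the measured TCP pose, the force and the opening at its end, in the units of the state.
- get_obs(): the state, without advancing time (a new reading comes with each control period).
- camera(name): name is "side" or "top"; returns a dict with "pixels" (400x640x3 uint8, red, green, blue), "camera_matrix" (3x3 intrinsics, pixels), "R" (3x3) and "t" (3): a world point X has camera coordinates R X + t. Camera axes: x right, y down, z forward; pixel columns grow to the right and rows downward; lengths in m; the calibration is good to about 2 mm. A picture is of the moment at which its call begins. There is no depth.
- hand_in(): hands the job in, once; it reports no verdict.
The state is a dict: "time": time; "q": joint angles; "joint_velocities": joint speeds; "joint_torque": joint torques, N m; "position": TCP position; "tool_rot": TCP orientation; "ft_force": force on the tool from outside, world axes, zero at the start; "moment": the same for the moment, N m; "grip_width": finger opening in m.
Only numpy, scipy, OpenCV 4.12 (cv2) and the standard library are available. Lean on these libraries where they do the work, as an engineer would, in place of code of your own. Each camera call takes 0.05 s, during which the arm holds its last target.

## Working session

There is one attempt and no reset: what is moved stays moved. The work goes in short steps, Python scripts to look and compute and a tool call to move; the robot and the scene stay as the last step left them, time stands still between calls to the robot, and variables do not carry over. Pictures are saved under pics/ and viewed, and the job is handed in when it is done.

Besides the shell and the picture viewer there is one more tool, called after "Emit:" as a command line: name --argument value ..., lists and objects as JSON in quotes. arm_command: Moves the arm, as the interface text tells. Its arguments: {"type":"object","properties":{"plan":{"type":"array"},"fingers":{"type":"number"},"force":{"type":"number"}},"required":["plan"]}

```bash
mkdir -p pics
python3 - <<'E'
from rig import *
import cv2,numpy as np
o=get_obs()
for k in o: print(k,np.round(o[k],4))
print(pinch_z)
for n in("side","top"):
    c=camera(n); cv2.imwrite(f"pics/{n}0.png",c["pixels"][:,:,::-1]); print(n,c["camera_matrix"],c["R"],c["t"], -np.array(c["R"]).T@c["t"])
E
```

```text
time 0.0
q [-1.3405  0.5285  1.4339  0.      1.1814 -0.1785]
joint_velocities [ 0.0027  0.0004 -0.0012  0.0026 -0.0001 -0.0001]
joint_torque [-6.00000e-04 -4.40040e+01 -1.76594e+01  6.33000e-02  5.82000e-02
 -2.00000e-04]
position [ 0.2483 -0.5728  0.2216]
tool_rot [-0.1435  0.6931 -0.6916  0.1435]
ft_force [-0.7495 -0.6691  0.7051]
moment [-0.0104 -0.0566  0.0656]
grip_width 0.0871
0.0187
side [[515.51630528   0.         317.83621617]
 [  0.         515.51630528 203.50795878]
 [  0.           0.           1.        ]] [[ 0.98389559 -0.17750673  0.02099597]
 [-0.11264333 -0.70695519 -0.69823051]
 [ 0.13878383  0.68462086 -0.71556504]] [-0.62932859  0.11142465  1.82972706] [ 0.37780835 -1.28560714  1.40030218]
top [[422.30490038   0.         322.91258126]
 [  0.         422.30490038 202.10427131]
 [  0.           0.           1.        ]] [[-0.02258908 -0.99971505  0.00771736]
 [-0.98586773  0.02099316 -0.16620501]
 [ 0.16599564 -0.01136272 -0.98606102]] [0.01042738 0.66451244 1.15976227] [0.46284143 0.00965225 1.2539612 ]
```

View pics/side0.png

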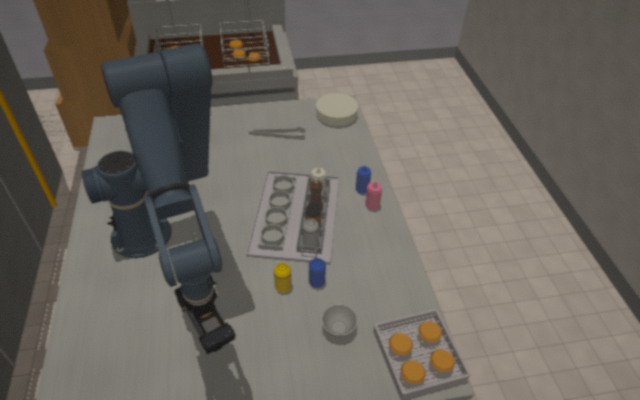

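View pics/top0.png

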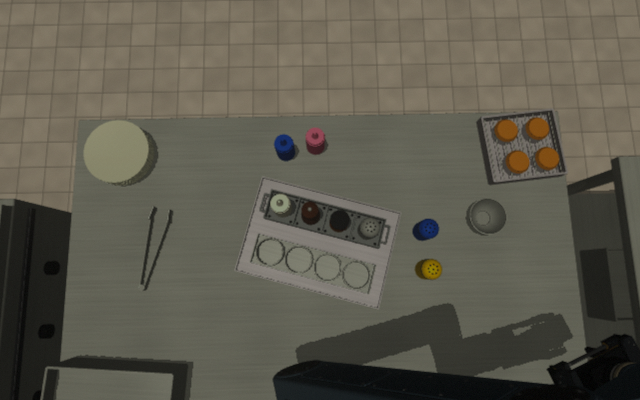

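The top view shows the caddy far from the robot, with the bottle at (280,204), mill (311,212), jar (340,220) and dredger (369,228). The empty cups are at about (271,251) to (357,274). Next I'll zoom in to measure.

```bash
cat > h.py <<'E'
import numpy as np,cv2
from rig import *
def ray(c,u,v,z):
    K,R,t=[np.array(c[k]) for k in("camera_matrix","R","t")]
    C=-R.T@t; d=R.T@np.linalg.solve(K,[u,v,1.]); return C+d*(z-C[2])/d[2]
def proj(c,X):
    K,R,t=[np.array(c[k]) for k in("camera_matrix","R","t")]
    p=K@(R@np.array(X)+t); return p[:2]/p[2]
E
python3 - <<'E'
import cv2
im=cv2.imread("pics/top0.png")[170:310,230:405]; cv2.imwrite("pics/top0z.png",cv2.resize(im,None,fx=4.2,fy=4.2,interpolation=cv2.INTER_CUBIC))
im=cv2.imread("pics/side0.png")[160:270,240:345]; cv2.imwrite("pics/side0z.png",cv2.resize(im,None,fx=5,fy=5,interpolation=cv2.INTER_CUBIC))
E
```

```text
(no output)
```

View pics/top0z.png

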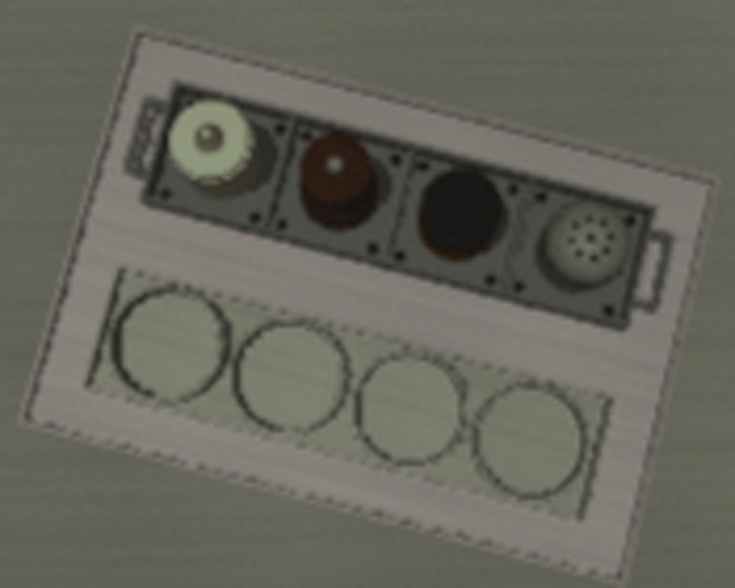

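View pics/side0z.png

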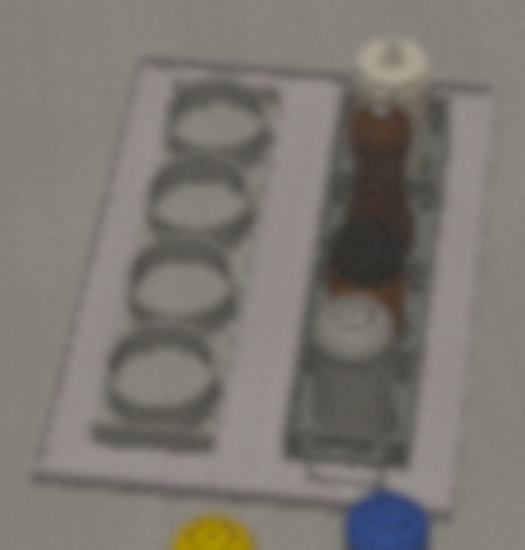

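```bash
cat > fit.py <<'E'
from h import *
from scipy.optimize import least_squares
from scipy.spatial.transform import Rotation as Ro
c=camera("top")
P=[(208,138,.129),(334,163,.141),(461,212,.087),(590,238,.107),(171,345,.039),(292,377,.039),(411,409,.039),(530,440,.039)]
W=np.array([ray(c,229.5+.5/4.2+x/4.2+.38,169.5+.5/4.2+y/4.2+.38,z) for x,y,z in P])
def model(p):
    e=np.array([-np.sin(p[2]),np.cos(p[2])]); n=np.array([np.cos(p[2]),np.sin(p[2])])
    a=(1.5-np.arange(4))*.086
    cad=p[:2]+a[:,None]*e+n*.0675; cup=p[:2]+a[:,None]*e-n*.0675
    return np.vstack([cad,cup])
r=least_squares(lambda p:(model(p)-W[:,:2]).ravel(),[.5,0,-.2])
M=model(r.x)
print(r.x,np.degrees(r.x[2]))
print(np.round(np.c_[W[:,:2],M,(W[:,:2]-M)]*1000,1))
# side view check
s=camera("side")
for (x,y,z),m in zip(P,M): print(np.round((proj(s,[*m,z])-[240,160])*5))
R=Ro.from_quat(get_obs()["tool_rot"]).as_matrix();print(R)
E
python3 fit.py
```

```text
[ 0.55501173  0.0089189  -0.27269992] -15.624554290306875
[[ 6.527e+02  1.138e+02  6.548e+02  1.150e+02 -2.100e+00 -1.200e+00]
 [ 6.328e+02  3.290e+01  6.316e+02  3.210e+01  1.200e+00  8.000e-01]
 [ 6.065e+02 -4.950e+01  6.084e+02 -5.070e+01 -2.000e+00  1.200e+00]
 [ 5.852e+02 -1.318e+02  5.853e+02 -1.335e+02 -1.000e-01  1.600e+00]
 [ 5.256e+02  1.481e+02  5.247e+02  1.513e+02  8.000e-01 -3.300e+00]
 [ 5.021e+02  6.610e+01  5.016e+02  6.850e+01  6.000e-01 -2.400e+00]
 [ 4.789e+02 -1.420e+01  4.784e+02 -1.430e+01  4.000e-01  2.000e-01]
 [ 4.564e+02 -9.400e+01  4.553e+02 -9.710e+01  1.100e+00  3.100e+00]]
[385.  37.]
[374. 104.]
[361. 243.]
[348. 314.]
[208. 111.]
[191. 190.]
[174. 274.]
[155. 363.]
[[-9.17608592e-01 -2.85343389e-04  3.97485081e-01]
 [-3.97485086e-01  1.35763920e-03 -9.17607630e-01]
 [-2.77808055e-04 -9.99999038e-01 -1.35920114e-03]]
```

```bash
cat >> fit.py <<'E'
im=c["pixels"][:,:,::-1][170:310,230:405]; S=5 if 0 else 4.2
def draw(im,cam,x0,y0,S,name):
    im=cv2.resize(np.ascontiguousarray(im),None,fx=S,fy=S,interpolation=cv2.INTER_CUBIC)
    for i,m in enumerate(M):
        if i<4: L=[(.028,.007,(0,255,255))]
        else: L=[(.037,.039,(0,0,255)),(.04,.039,(0,255,0)),(.037,.012,(255,0,0))]
        for rad,z,col in L:
            pts=np.array([(proj(cam,[m[0]+rad*np.cos(t),m[1]+rad*np.sin(t),z])-[x0,y0]+.5)*S for t in np.linspace(0,6.28,40)])
            cv2.polylines(im,[pts.astype(int)],True,col,1)
    cv2.imwrite(name,im)
draw(im,c,230,170,4.2,"pics/topov.png")
draw(s["pixels"][:,:,::-1][160:270,240:345],s,240,160,5,"pics/sideov.png")
E
python3 fit.py >/dev/null
```

```text
(no output)
```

View pics/topov.png

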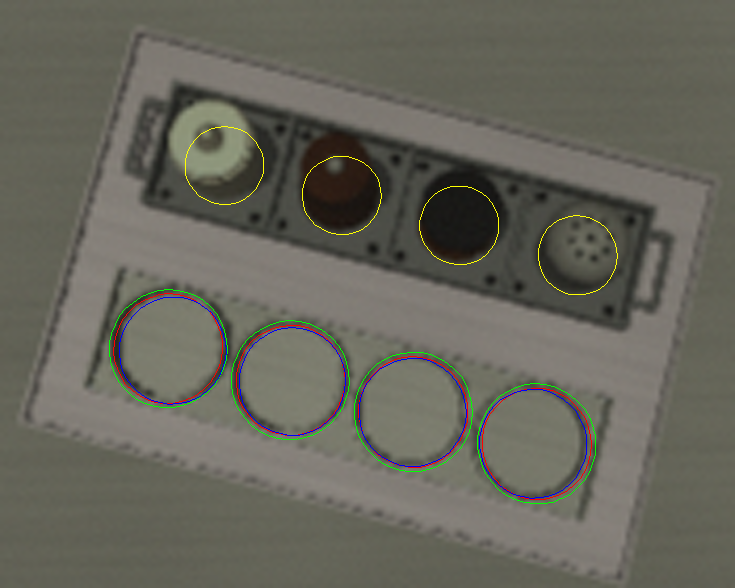

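View pics/sideov.png

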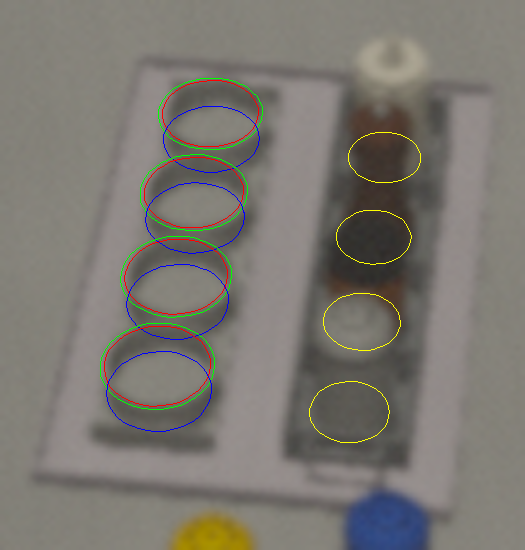

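```bash
cat > fit2.py <<'E'
from h import *
from scipy.optimize import least_squares
exec(open('fit.py').read().split('s=camera')[0].split('r=least')[0])
s=camera("side")
T=np.array([((x+.5)/4.2-.5+230,(y+.5)/4.2-.5+170) for x,y,z in P])
Sm=np.array([(393,45),(380,107),(368,250),(355,318),(217,115),(197,195),(180,280),(162,368)])
Sm=(Sm+.5)/5-.5+[240,160]
def res(p):
    M=model(p); out=[]
    for i,(m,q) in enumerate(zip(M,P)):
        X=[*m,q[2]]; out+=list(proj(c,X)-T[i])+list(proj(s,X)-Sm[i])
    return np.array(out)
r=least_squares(res,[.55,0,-.27],loss='soft_l1')
print(r.x,np.degrees(r.x[2])); print(np.round(res(r.x).reshape(-1,4),1))
print(np.round(model(r.x),4))
E
python3 fit2.py
```

```text
[ 0.55697334  0.00859091 -0.27268388] -15.623635374373322
[[ 0.1 -1.1 -0.6 -1.2]
 [ 0.8  0.1 -0.2 -0.2]
 [ 0.9 -1.  -0.4 -1. ]
 [ 1.1 -0.4 -0.3 -0.4]
 [-0.6  0.  -0.9 -0.4]
 [-0.4 -0.1 -0.2 -0.7]
 [ 0.5 -0.2 -0.3 -0.9]
 [ 1.6  0.  -0.4 -0.6]]
[[ 0.6567  0.1146]
 [ 0.6336  0.0318]
 [ 0.6104 -0.051 ]
 [ 0.5872 -0.1338]
 [ 0.5267  0.151 ]
 [ 0.5035  0.0682]
 [ 0.4804 -0.0146]
 [ 0.4572 -0.0975]]
```

Emit:
arm_command --plan '[[[1.1,1.45,0],1.6],[[2.2,2.9,0],3.2],[[3.3,4.3,0],4.8],[[4.5,5.8,0],6.4],[[5.6,7.2,0],8.0]]' --fingers 1 --force 15

```text
time: 0.9
position: [0.3894, -0.3919, 0.2227]
tool_rot: [0.373, -0.6, 0.601, -0.373]
ft_force: [-0.0, -0.3, -0.3]
grip_width: 0.0867
```

Emit:
arm_command --plan '[[[1.1,1.45,0],1.2],[[2.2,2.9,0],2.2],[[3.3,4.3,0],2.2],[[4.5,5.8,0],2.2],[[5.6,7.2,0],2.2]]'

```text
time: 1.4
position: [0.5296, -0.2117, 0.2228]
tool_rot: [0.428, -0.563, 0.563, -0.428]
ft_force: [1.0, -0.2, 0.5]
grip_width: 0.0867
```

Emit:
arm_command --plan '[[[1.2,1.5,0],0],[[2.36,3.16,0],0],[[2.36,3.16,0],0],[[2.36,3.16,0],0]]'

```text
time: 1.8
position: [0.5878, -0.1333, 0.2224]
tool_rot: [0.429, -0.562, 0.562, -0.428]
ft_force: [-0.3, -0.5, -0.4]
grip_width: 0.0871
```

```bash
cat > look.py <<'E'
import sys
from h import *
c=camera("top");cv2.imwrite(f"pics/{sys.argv[1]}t.png",cv2.resize(np.ascontiguousarray(c["pixels"][120:320,190:460,::-1]),None,fx=2.8,fy=2.8,interpolation=cv2.INTER_CUBIC))
c=camera("side");cv2.imwrite(f"pics/{sys.argv[1]}s.png",cv2.resize(np.ascontiguousarray(c["pixels"][110:310,200:420,::-1]),None,fx=2.8,fy=2.8,interpolation=cv2.INTER_CUBIC))
from scipy.spatial.transform import Rotation as Ro
o=get_obs();R=Ro.from_quat(o["tool_rot"]).as_matrix()
print(o["time"],np.round(o["position"],4),"jaw deg",np.degrees(np.arctan2(R[1,2],R[0,2])),o["grip_width"],np.round(o["q"],3),np.round(o["ft_force"],2))
E
python3 look.py a
```

```text
1.9 [ 0.5868 -0.1352  0.2224] jaw deg -15.608878278405086 0.08676073112500553 [-4.120e-01  4.970e-01  1.491e+00 -1.000e-03  1.154e+00 -1.390e-01] [-0.87 -0.19 -1.04]
```

View pics/as.png

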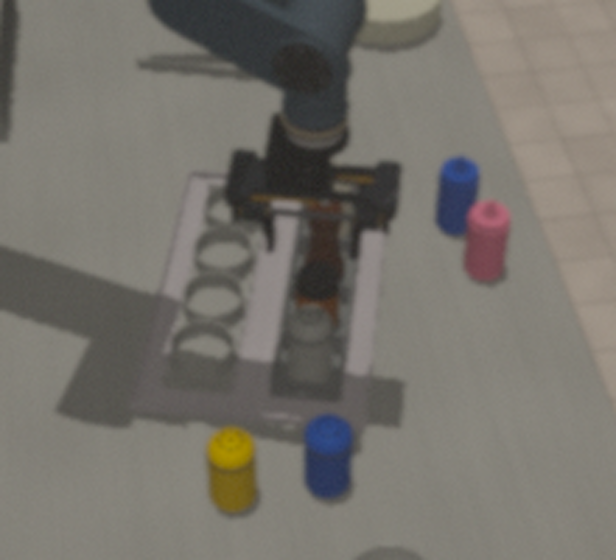

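View pics/at.png

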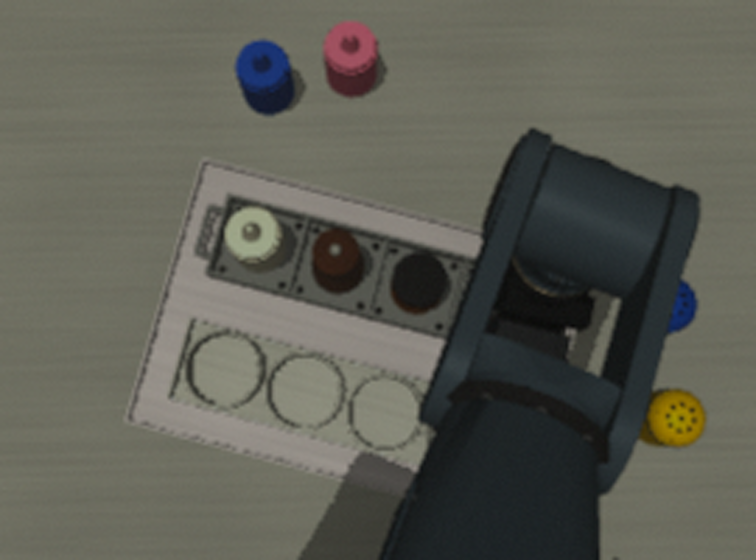

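The gripper straddles the row with its jaws across it, so it clears the neighbours. The side view has the dredger at about (312,345), below the gripper. I'll descend on it now.

Emit:
arm_command --plan '[[[0,0,-1.5],0],[[0,0,-3.0],0],[[0,0,-4.5],0],[[0,0,-5.5],0],[[0,0,-6.5],0]]'

```text
time: 2.4
position: [0.5862, -0.1365, 0.0588]
tool_rot: [-0.427, 0.564, -0.564, 0.426]
ft_force: [0.6, -0.3, 0.1]
grip_width: 0.0869
```

Emit:
arm_command --plan '[[[0,0,0],0],[[0,0,0],0],[[0,0,0],0],[[0,0,0],0],[[0,0,0],0]]' --fingers -1 --force 20

```text
time: 2.9
position: [0.5874, -0.1346, 0.0614]
tool_rot: [0.428, -0.563, 0.563, -0.428]
ft_force: [-1.0, -0.3, 5.6]
grip_width: 0.0558
```

```bash
python3 look.py b
```

```text
3.0 [ 0.5874 -0.1346  0.0614] jaw deg -15.555196068374856 0.055793174913756995 [-4.100e-01  7.140e-01  1.612e+00 -1.000e-03  8.150e-01 -1.380e-01] [-2.39  0.37  6.95]
```

View pics/bs.png

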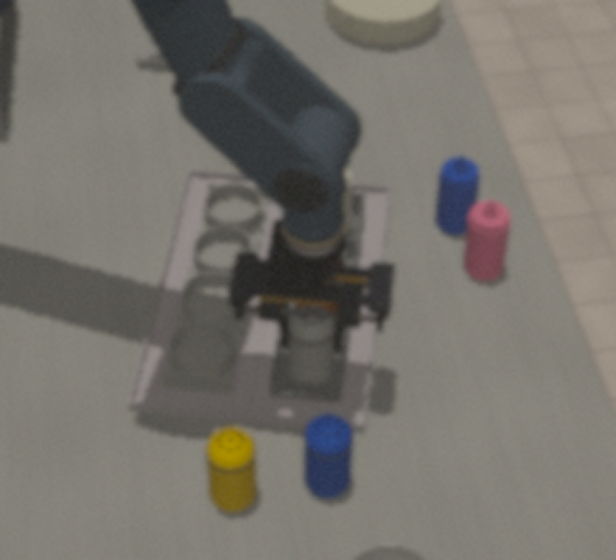

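The measured width of 55.8 mm confirms the grip. Next I'll lift and carry straight across.

Emit:
arm_command --plan '[[[0,0,0.5],0],[[0,0,1.5],0],[[0,0,2.5],0],[[0,0,3],0],[[0,0,3],0]]'

```text
time: 3.5
position: [0.5891, -0.1349, 0.1374]
tool_rot: [0.427, -0.561, 0.565, -0.429]
ft_force: [0.4, -0.8, -1.5]
grip_width: 0.0558
```

Emit:
arm_command --plan '[[[-1.3,0.36,0],0],[[-2.6,0.73,0],0],[[-3.9,1.09,0],0],[[-5.2,1.45,0],0],[[-5.2,1.45,0],0]]'

```text
time: 4.0
position: [0.4499, -0.0947, 0.1334]
tool_rot: [-0.43, 0.567, -0.559, 0.426]
ft_force: [-0.5, 0.1, -2.4]
grip_width: 0.0555
```

```bash
python3 look.py c
```

```text
4.1 [ 0.4567 -0.0978  0.1345] jaw deg -15.58771292185096 0.05543413090919055 [-0.451  0.463  1.907  0.     0.773 -0.179] [ 0.65 -0.64 -1.75]
```

View pics/cs.png

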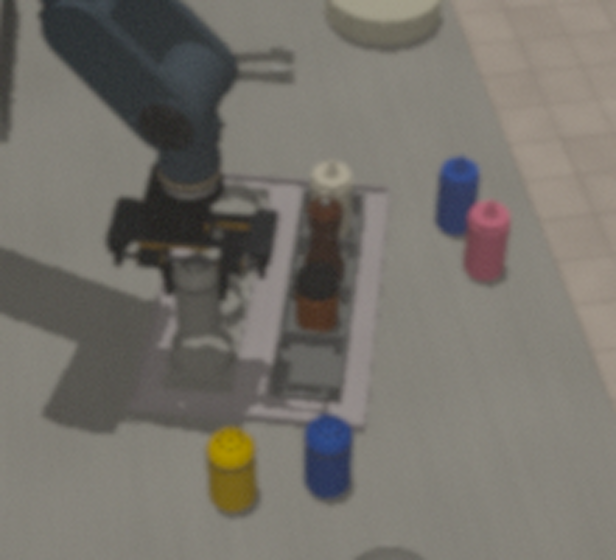

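The side view shows the dredger upright over the end cup, which is at about (203,355).

Emit:
arm_command --plan '[[[0,0,-0.9],0],[[0,0,-1.8],0],[[0,0,-2.2],0],[[0,0,-2.5],0],[[0,0,-2.6],0]]'

```text
time: 4.6
position: [0.4579, -0.0984, 0.0693]
tool_rot: [-0.428, 0.563, -0.563, 0.428]
ft_force: [0.7, 0.5, -2.5]
grip_width: 0.0558
```

Emit:
arm_command --plan '[[[0,0,-0.05],0],[[0,0,-0.1],0],[[0,0,-0.14],0],[[0,0,-0.17],0],[[0,0,-0.17],0]]'

```text
time: 5.1
position: [0.4578, -0.0984, 0.0664]
tool_rot: [0.427, -0.563, 0.563, -0.428]
ft_force: [0.4, -0.1, 2.2]
grip_width: 0.0558
```

Emit:
arm_command --plan '[[[0,0,-0.02],0],[[0,0,-0.04],0],[[0,0,-0.04],0]]'

```text
time: 5.4
position: [0.4578, -0.0984, 0.0663]
tool_rot: [0.427, -0.563, 0.564, -0.428]
ft_force: [-2.1, 0.6, 12.1]
grip_width: 0.0555
```

```bash
python3 look.py d
```

```text
5.5 [ 0.4578 -0.0984  0.0663] jaw deg -15.570865657489549 0.05575364809353902 [-0.451  0.597  1.953 -0.     0.59  -0.179] [-1.68  1.04 12.7 ]
```

View pics/ds.png

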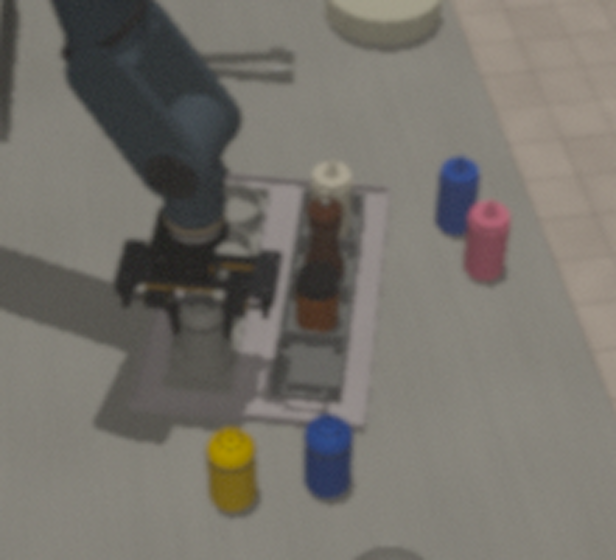

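The dredger is on the cup floor: contact force is 12 N and the rise is 5 mm, as expected. I'll release it and move on to the jar.

Emit:
arm_command --plan '[[[0,0,0.03],0],[[0,0,0.03],0],[[0,0,0.03],0],[[0,0,0.03],0]]' --fingers 1

```text
time: 5.9
position: [0.4575, -0.0982, 0.0654]
tool_rot: [-0.428, 0.563, -0.563, 0.428]
ft_force: [-0.3, 0.1, -0.5]
grip_width: 0.0797
```

Emit:
arm_command --plan '[[[0,0,0.6],0],[[0,0,2],0],[[0,0,4],0],[[0,0,5],0],[[0,0,5],0]]'

```text
time: 6.4
position: [0.4599, -0.0993, 0.1939]
tool_rot: [0.426, -0.56, 0.566, -0.429]
ft_force: [-0.0, 0.1, -0.2]
grip_width: 0.0867
```

```bash
python3 look.py e
```

```text
6.5 [ 0.4573 -0.0981  0.1906] jaw deg -15.573653603840615 0.08680818983014534 [-0.451  0.366  1.852 -0.     0.923 -0.179] [0.04 0.48 0.67]
```

View pics/es.png

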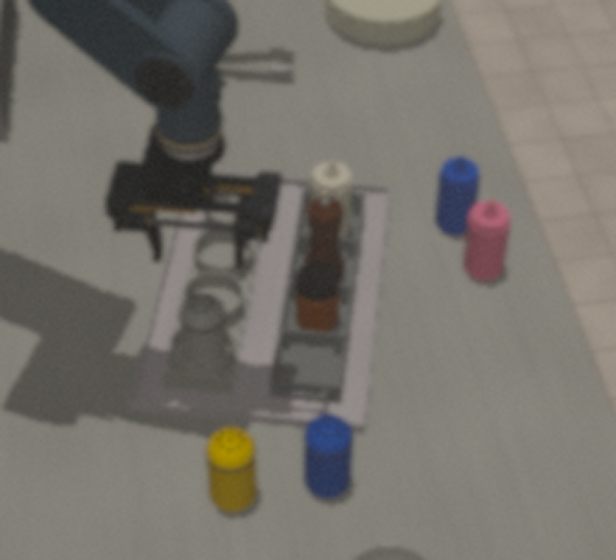

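The dredger stands upright in its cup. The jar is next.

Emit:
arm_command --plan '[[[1.5,0.47,0],0],[[3.1,0.94,0],0],[[4.6,1.41,0],0],[[6.12,1.88,0],0],[[6.12,1.88,0],0]]'

```text
time: 7.0
position: [0.6142, -0.05, 0.1879]
tool_rot: [0.428, -0.563, 0.563, -0.429]
ft_force: [-1.0, -0.5, 0.4]
grip_width: 0.0868
```

Emit:
arm_command --plan '[[[0,0,-1.5],0],[[0,0,-3],0],[[0,0,-4.2],0],[[0,0,-5.2],0],[[0,0,-5.68],0]]'

```text
time: 7.5
position: [0.6063, -0.0506, 0.0442]
tool_rot: [-0.43, 0.566, -0.561, 0.425]
ft_force: [0.1, -0.0, -0.2]
grip_width: 0.0872
```

Emit:
arm_command --plan '[[[0,0,0],0],[[0,0,0],0],[[0,0,0],0],[[0,0,0],0],[[0,0,0],0]]' --fingers -1

```text
time: 8.0
position: [0.6106, -0.0512, 0.0497]
tool_rot: [0.427, -0.563, 0.563, -0.428]
ft_force: [0.3, 0.0, 6.3]
grip_width: 0.0551
```

```bash
python3 look.py f
```

```text
8.1 [ 0.6106 -0.0512  0.0497] jaw deg -15.574211109581185 0.05524561074795281 [-0.266  0.742  1.59  -0.     0.81   0.006] [-1.83 -0.3   4.96]
```

View pics/fs.png

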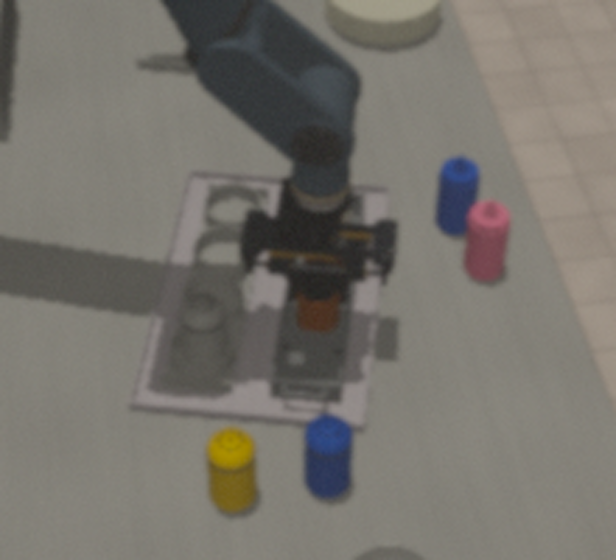

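Emit:
arm_command --plan '[[[0,0,0.5],0],[[0,0,1.5],0],[[0,0,2.5],0],[[0,0,3],0],[[0,0,3],0]]'

```text
time: 8.6
position: [0.612, -0.0515, 0.1258]
tool_rot: [0.427, -0.562, 0.565, -0.429]
ft_force: [1.0, -0.1, -2.5]
grip_width: 0.0553
```

Emit:
arm_command --plan '[[[-1.3,0.36,0],0],[[-2.6,0.73,0],0],[[-3.9,1.09,0],0],[[-5.2,1.45,0],0],[[-5.2,1.45,0],0]]'

```text
time: 9.1
position: [0.4723, -0.0124, 0.1219]
tool_rot: [-0.431, 0.567, -0.559, 0.425]
ft_force: [-0.9, -0.3, -2.6]
grip_width: 0.0549
```

```bash
python3 look.py g
```

```text
9.2 [ 0.4796 -0.0146  0.123 ] jaw deg -15.56943411536598 0.055210723678716066 [-0.264  0.497  1.885  0.     0.76   0.008] [ 0.46 -0.24 -1.29]
```

View pics/gs.png

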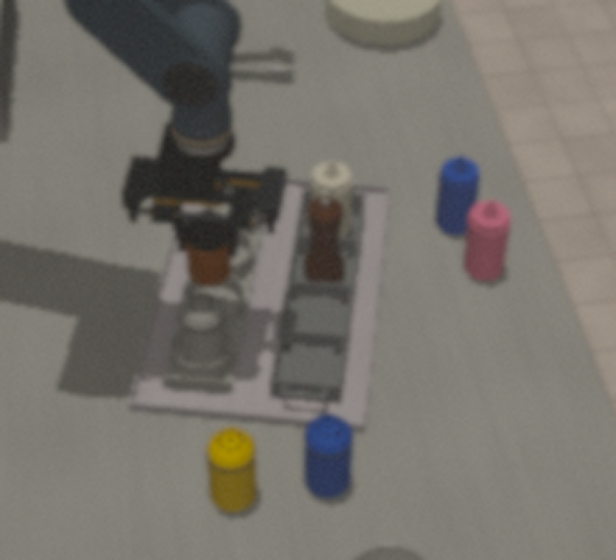

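The jar is held upright over cup 2 of the row, near (215,295). I'll lower it.

Emit:
arm_command --plan '[[[0,0,-0.9],0],[[0,0,-1.8],0],[[0,0,-2.2],0],[[0,0,-2.5],0],[[0,0,-2.6],0]]'

```text
time: 9.7
position: [0.481, -0.0152, 0.0579]
tool_rot: [-0.428, 0.563, -0.563, 0.428]
ft_force: [0.1, 0.4, -2.0]
grip_width: 0.0552
```

Emit:
arm_command --plan '[[[0,0,-0.05],0],[[0,0,-0.1],0],[[0,0,-0.14],0],[[0,0,-0.17],0],[[0,0,-0.17],0]]'

```text
time: 10.2
position: [0.4808, -0.015, 0.0547]
tool_rot: [0.427, -0.563, 0.563, -0.428]
ft_force: [0.4, -0.1, 1.4]
grip_width: 0.0553
```

Emit:
arm_command --plan '[[[0,0,-0.02],0],[[0,0,-0.03],0],[[0,0,-0.03],0]]'

```text
time: 10.5
position: [0.4808, -0.015, 0.0546]
tool_rot: [0.427, -0.563, 0.563, -0.428]
ft_force: [-0.6, 0.5, 8.1]
grip_width: 0.0553
```

The jar has landed at 8 N, 5 mm above its pick height, so I'll release it.

Emit:
arm_command --plan '[[[0,0,0.03],0],[[0,0,0.03],0],[[0,0,0.03],0],[[0,0,0.03],0]]' --fingers 1

```text
time: 10.9
position: [0.4804, -0.015, 0.0542]
tool_rot: [-0.428, 0.563, -0.563, 0.428]
ft_force: [-0.4, 0.1, -0.2]
grip_width: 0.0791
```

Emit:
arm_command --plan '[[[0,0,0.6],0],[[0,0,2],0],[[0,0,4],0],[[0,0,5.6],0],[[0,0,5.6],0]]'

```text
time: 11.4
position: [0.4842, -0.0158, 0.1992]
tool_rot: [0.425, -0.56, 0.566, -0.43]
ft_force: [1.2, -0.1, -0.6]
grip_width: 0.0871
```

```bash
python3 look.py i
```

```text
11.5 [ 0.4807 -0.015   0.1949] jaw deg -15.570101065643529 0.08684472361745083 [-0.264  0.375  1.818 -0.     0.947  0.008] [-0.4  -0.08 -0.05]
```

View pics/is.png

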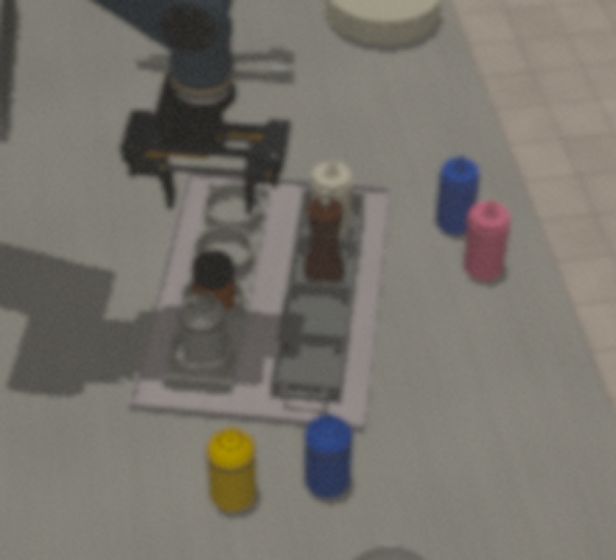

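Emit:
arm_command --plan '[[[1.5,0.47,0],0],[[3.1,0.94,0],0],[[4.6,1.41,0],0],[[6.12,1.87,0],0],[[6.12,1.87,0],0]]'

```text
time: 12.0
position: [0.6371, 0.0328, 0.1913]
tool_rot: [0.428, -0.563, 0.563, -0.428]
ft_force: [-0.3, 0.1, 0.5]
grip_width: 0.087
```

Emit:
arm_command --plan '[[[0,0,-0.6],0],[[0,0,-2],0],[[0,0,-3],0],[[0,0,-3.8],0],[[0,0,-4],0]]'

```text
time: 12.5
position: [0.6289, 0.032, 0.0895]
tool_rot: [-0.43, 0.566, -0.561, 0.425]
ft_force: [-0.2, -0.6, 0.1]
grip_width: 0.0872
```

Emit:
arm_command --plan '[[[0,0,0],0],[[0,0,0],0],[[0,0,0],0],[[0,0,0],0],[[0,0,0],0]]' --fingers -1

```text
time: 13.0
position: [0.6339, 0.0318, 0.0952]
tool_rot: [0.427, -0.563, 0.564, -0.428]
ft_force: [-0.7, 0.4, 0.0]
grip_width: 0.0552
```

```bash
python3 look.py j
```

```text
13.1 [0.6337 0.0318 0.0949] jaw deg -15.57577096067513 0.04717513552343589 [-0.126  0.697  1.511  0.     0.933  0.146] [ 0.04 -0.08 -0.04]
```

View pics/js.png

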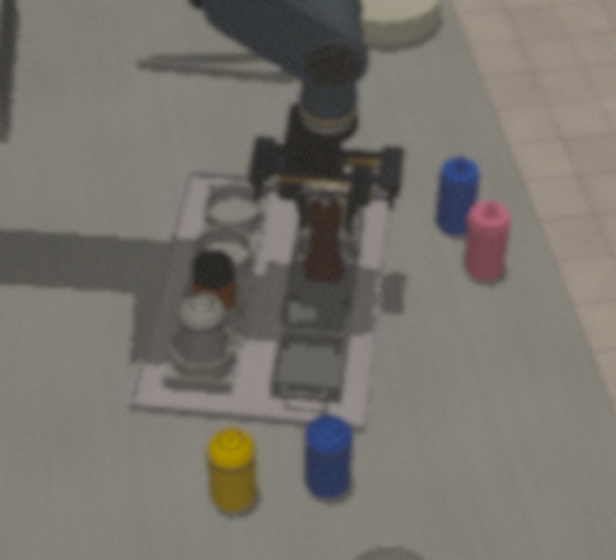

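The fingers are still closing (47 mm against the 46 mm head), so I'll give them more time.

Emit:
arm_command --plan '[[[0,0,0],0],[[0,0,0],0],[[0,0,0],0]]'

```text
time: 13.4
position: [0.6335, 0.0318, 0.0948]
tool_rot: [0.428, -0.563, 0.563, -0.428]
ft_force: [-2.2, 0.3, 4.6]
grip_width: 0.0451
```

Emit:
arm_command --plan '[[[0,0,0.5],0],[[0,0,1.5],0],[[0,0,2.5],0],[[0,0,3],0],[[0,0,3],0]]'

```text
time: 13.9
position: [0.6349, 0.0316, 0.1715]
tool_rot: [0.426, -0.562, 0.564, -0.429]
ft_force: [-0.4, -0.3, -1.8]
grip_width: 0.0455
```

Emit:
arm_command --plan '[[[-1.3,0.36,0],0],[[-2.6,0.73,0],0],[[-3.9,1.09,0],0],[[-5.2,1.45,0],0],[[-5.2,1.45,0],0]]'

```text
time: 14.4
position: [0.4955, 0.0696, 0.1674]
tool_rot: [-0.431, 0.566, -0.56, 0.425]
ft_force: [-0.2, 0.5, -2.0]
grip_width: 0.0453
```

```bash
python3 look.py k
```

```text
14.5 [0.5024 0.0683 0.1686] jaw deg -15.549300039847028 0.04512577669256102 [-0.086  0.449  1.78  -0.     0.914  0.186] [ 0.58  0.44 -0.85]
```

View pics/ks.png

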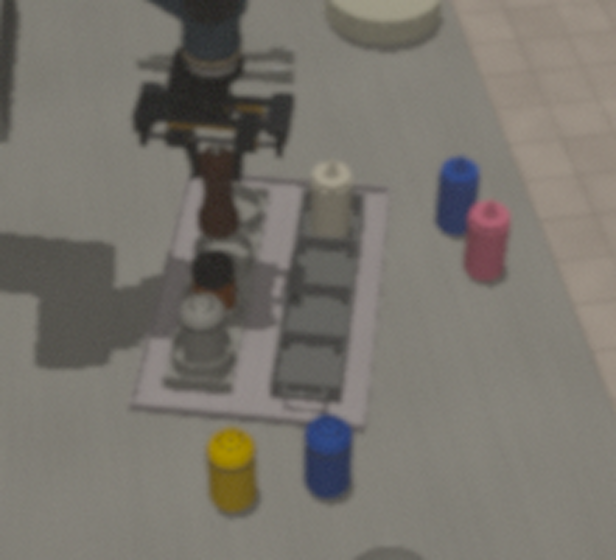

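The mill is held upright over the third cup, near (224,245).

Emit:
arm_command --plan '[[[0,0,-0.9],0],[[0,0,-1.8],0],[[0,0,-2.2],0],[[0,0,-2.5],0],[[0,0,-2.6],0]]'

```text
time: 15.0
position: [0.5039, 0.0678, 0.1036]
tool_rot: [-0.428, 0.563, -0.563, 0.427]
ft_force: [-0.2, 0.2, -2.2]
grip_width: 0.0452
```

Emit:
arm_command --plan '[[[0,0,-0.05],0],[[0,0,-0.1],0],[[0,0,-0.14],0],[[0,0,-0.17],0],[[0,0,-0.17],0]]'

```text
time: 15.5
position: [0.5035, 0.0681, 0.1003]
tool_rot: [0.428, -0.563, 0.563, -0.428]
ft_force: [0.9, -0.0, -2.6]
grip_width: 0.0457
```

Emit:
arm_command --plan '[[[0,0,-0.02],0],[[0,0,-0.03],0],[[0,0,-0.03],0]]'

```text
time: 15.8
position: [0.5036, 0.068, 0.0998]
tool_rot: [0.427, -0.563, 0.563, -0.428]
ft_force: [-0.8, 0.2, 3.3]
grip_width: 0.0452
```

The contact force has turned upward (3.3 N) at a 5.0 mm rise. I'll press 0.5 mm more, then release.

Emit:
arm_command --plan '[[[0,0,-0.01],0],[[0,0,-0.02],0],[[0,0,-0.02],0]]'

```text
time: 16.1
position: [0.5036, 0.0681, 0.0997]
tool_rot: [0.427, -0.563, 0.563, -0.428]
ft_force: [-2.6, 0.7, 7.9]
grip_width: 0.0455
```

Emit:
arm_command --plan '[[[0,0,0.02],0],[[0,0,0.02],0],[[0,0,0.02],0],[[0,0,0.02],0],[[0,0,0.02],0]]' --fingers 1

```text
time: 16.6
position: [0.5034, 0.068, 0.0991]
tool_rot: [-0.428, 0.563, -0.563, 0.428]
ft_force: [0.4, -0.1, -0.1]
grip_width: 0.0773
```

Emit:
arm_command --plan '[[[0,0,0.6],0],[[0,0,2],0],[[0,0,3.6],0],[[0,0,3.8],0],[[0,0,3.8],0]]'

```text
time: 17.1
position: [0.5043, 0.068, 0.1955]
tool_rot: [0.427, -0.562, 0.564, -0.429]
ft_force: [-1.2, -0.1, -0.7]
grip_width: 0.0868
```

```bash
python3 look.py l
```

```text
17.2 [0.5025 0.0681 0.1934] jaw deg -15.576833914097714 0.08673922239529862 [-0.086  0.412  1.755 -0.     0.977  0.186] [-0.49  0.75  0.15]
```

View pics/ls.png

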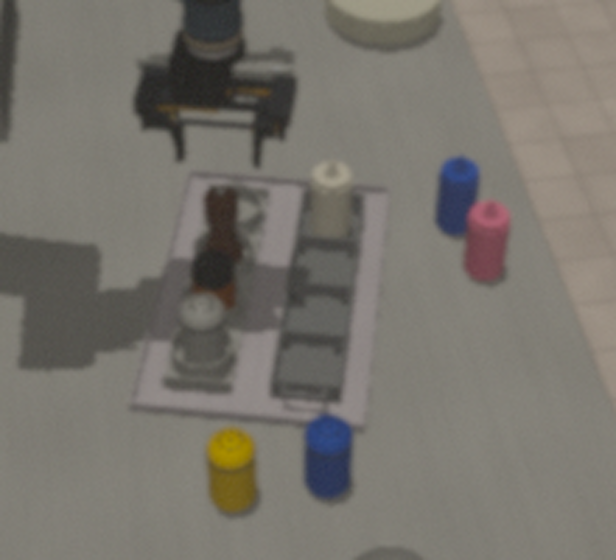

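Emit:
arm_command --plan '[[[1.5,0.46,0],0],[[3.1,0.93,0],0],[[4.6,1.4,0],0],[[6.13,1.86,0],0],[[6.13,1.86,0],0]]'

```text
time: 17.7
position: [0.6606, 0.1155, 0.1914]
tool_rot: [0.427, -0.563, 0.563, -0.428]
ft_force: [-1.3, 0.7, -0.2]
grip_width: 0.0872
```

Emit:
arm_command --plan '[[[0,0,-0.6],0],[[0,0,-2],0],[[0,0,-3.6],0],[[0,0,-4.7],0],[[0,0,-5.02],0]]'

```text
time: 18.2
position: [0.6506, 0.114, 0.0632]
tool_rot: [-0.431, 0.566, -0.561, 0.424]
ft_force: [-0.9, -0.4, -0.2]
grip_width: 0.0872
```

Emit:
arm_command --plan '[[[0,0,0],0],[[0,0,0],0],[[0,0,0],0],[[0,0,0],0],[[0,0,0],0]]' --fingers -1

```text
time: 18.7
position: [0.6573, 0.1146, 0.0701]
tool_rot: [0.427, -0.563, 0.564, -0.428]
ft_force: [-0.5, -0.1, 2.7]
grip_width: 0.055
```

Emit:
arm_command --plan '[[[0,0,0],0],[[0,0,0],0]]'

```text
time: 18.9
position: [0.6573, 0.1146, 0.0701]
tool_rot: [0.427, -0.563, 0.563, -0.428]
ft_force: [-0.8, 0.2, 6.0]
grip_width: 0.0555
```

```bash
python3 look.py m
```

```text
19.0 [0.6573 0.1146 0.0701] jaw deg -15.574792315217453 0.05548183613009255 [0.005 0.766 1.433 0.    0.941 0.277] [-0.9  -0.4   6.66]
```

View pics/ms.png

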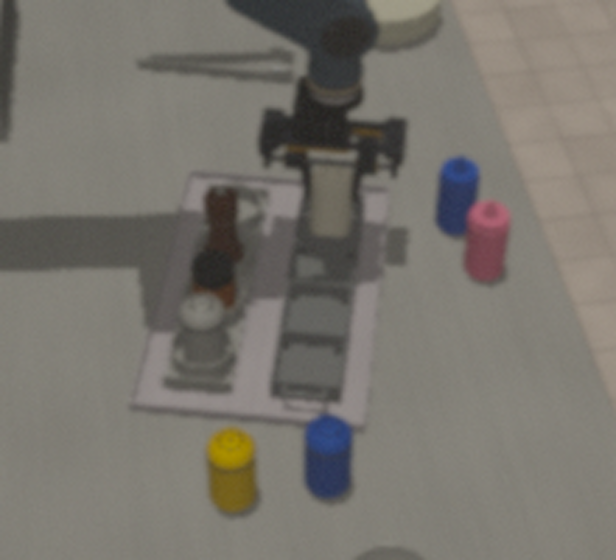

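The bottle is gripped at 55.5 mm width, and it's upright.

Emit:
arm_command --plan '[[[0,0,0.5],0],[[0,0,1.5],0],[[0,0,2.5],0],[[0,0,3],0],[[0,0,3],0]]'

```text
time: 19.5
position: [0.6582, 0.1146, 0.1461]
tool_rot: [0.426, -0.562, 0.564, -0.429]
ft_force: [-0.3, 0.3, -1.4]
grip_width: 0.0554
```

Emit:
arm_command --plan '[[[-1.3,0.36,0],0],[[-2.6,0.73,0],0],[[-3.9,1.09,0],0],[[-5.2,1.45,0],0],[[-5.2,1.45,0],0]]'

```text
time: 20.0
position: [0.5189, 0.1517, 0.1419]
tool_rot: [-0.432, 0.565, -0.56, 0.425]
ft_force: [-0.3, -0.2, -1.9]
grip_width: 0.0551
```

```bash
python3 look.py n
```

```text
20.1 [0.5258 0.151  0.143 ] jaw deg -15.528182690429702 0.05569336952304697 [ 0.075  0.533  1.705 -0.     0.905  0.347] [ 0.77  0.29 -1.28]
```

View pics/ns.png

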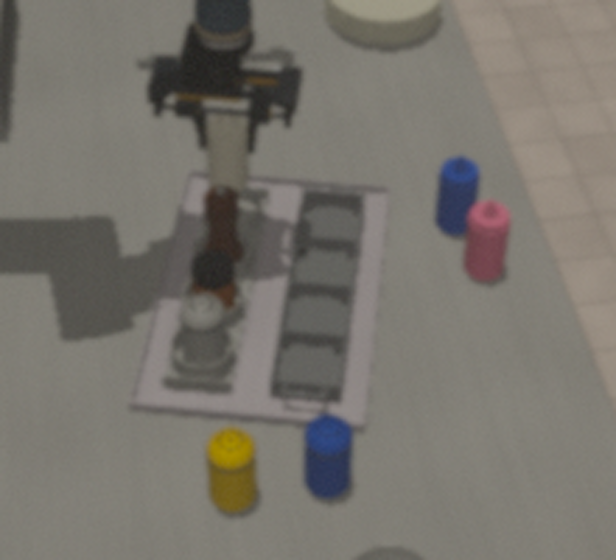

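Emit:
arm_command --plan '[[[0,0,-0.9],0],[[0,0,-1.8],0],[[0,0,-2.2],0],[[0,0,-2.5],0],[[0,0,-2.6],0]]'

```text
time: 20.6
position: [0.5272, 0.1506, 0.078]
tool_rot: [-0.428, 0.563, -0.563, 0.427]
ft_force: [0.2, 0.9, -1.7]
grip_width: 0.0551
```

Emit:
arm_command --plan '[[[0,0,-0.05],0],[[0,0,-0.1],0],[[0,0,-0.14],0],[[0,0,-0.17],0],[[0,0,-0.17],0]]'

```text
time: 21.1
position: [0.5271, 0.1509, 0.0751]
tool_rot: [0.427, -0.563, 0.563, -0.428]
ft_force: [0.1, -0.6, 1.5]
grip_width: 0.0553
```

Emit:
arm_command --plan '[[[0,0,-0.02],0],[[0,0,-0.03],0],[[0,0,-0.03],0]]'

```text
time: 21.4
position: [0.5271, 0.1509, 0.0751]
tool_rot: [0.427, -0.563, 0.563, -0.428]
ft_force: [-1.2, -0.6, 7.6]
grip_width: 0.0556
```

Emit:
arm_command --plan '[[[0,0,0.02],0],[[0,0,0.02],0],[[0,0,0.02],0],[[0,0,0.02],0],[[0,0,0.02],0]]' --fingers 1

```text
time: 21.9
position: [0.5267, 0.1508, 0.0741]
tool_rot: [-0.428, 0.563, -0.563, 0.428]
ft_force: [-0.1, -0.3, 0.3]
grip_width: 0.0841
```

Emit:
arm_command --plan '[[[0,0,0.6],0],[[0,0,2],0],[[0,0,4],0],[[0,0,6],0],[[0,0,6],0]]'

```text
time: 22.4
position: [0.5316, 0.1513, 0.2313]
tool_rot: [0.423, -0.56, 0.566, -0.432]
ft_force: [0.3, -0.3, 0.4]
grip_width: 0.0872
```

Emit:
arm_command --plan '[[[-0.7,1.8,0],0],[[-1.4,3.6,0],0],[[-2.1,5.4,0],0],[[-2.8,7.2,0],0],[[-3.5,9,0],0]]'

```text
time: 22.9
position: [0.4379, 0.3771, 0.2235]
tool_rot: [-0.428, 0.563, -0.563, 0.427]
ft_force: [0.9, -0.4, 0.0]
grip_width: 0.0873
```

Emit:
arm_command --plan '[[[-0.5,1.8,0],0],[[-1,3,0],0],[[-1,3,0],0],[[-1,3,0],0]]'

```text
time: 23.3
position: [0.4133, 0.4507, 0.2232]
tool_rot: [0.429, -0.562, 0.563, -0.427]
ft_force: [0.3, -0.8, -0.0]
grip_width: 0.0875
```

```bash
python3 look.py z
python3 - <<'E'
from h import *
cv2.imwrite("pics/full.png",camera("top")["pixels"][:,:,::-1])
E
```

```text
23.4 [0.4143 0.4496 0.2236] jaw deg -15.62373140481648 0.08673283566857797 [ 6.440e-01  5.080e-01  1.466e+00 -1.000e-03  1.169e+00  9.170e-01] [-0.1  -1.01  0.57]
```

View pics/zs.png

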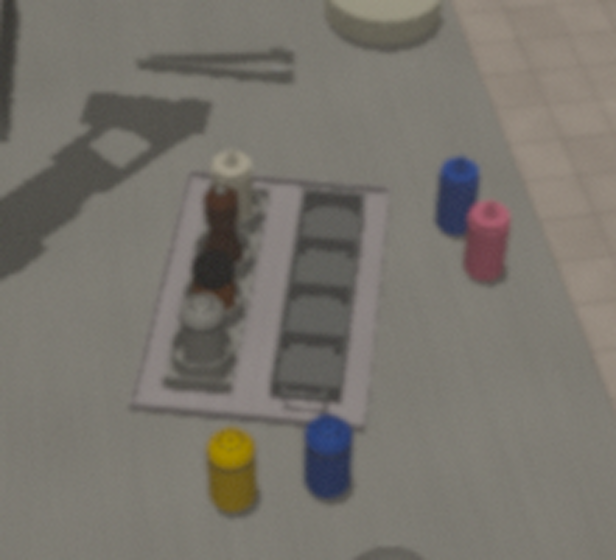

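View pics/zt.png

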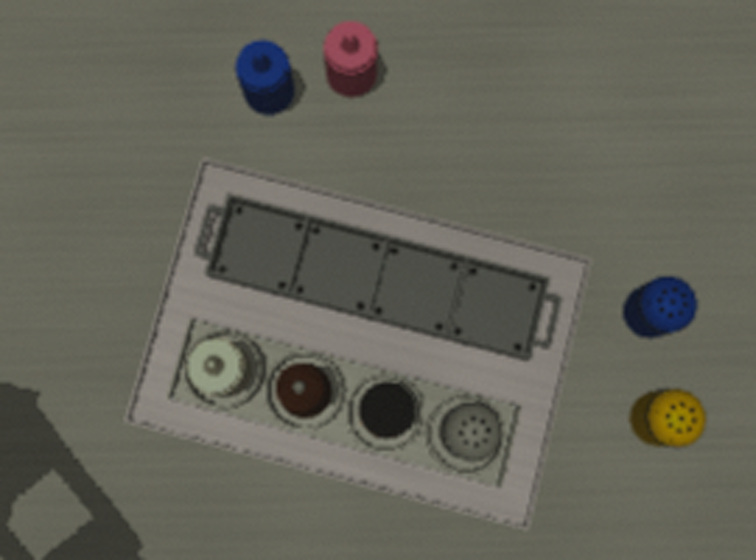

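View pics/full.png

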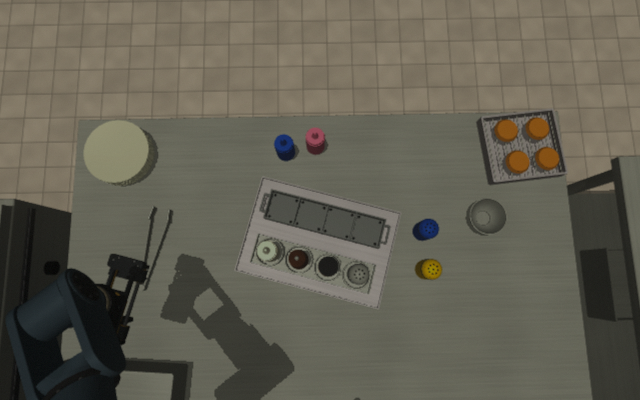

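All four containers stand upright in their cups, with the bottle at (268,251), mill (299,259), jar (328,267) and dredger (358,274) in the full top view. The caddy is empty, and the tongs, bowl and look-alikes haven't moved.

```bash
python3 -c "
from rig import *
print(hand_in())"
```

```text
the job is handed in; nothing more can be done
None
```

I moved all four containers straight across from the caddy into the steel holder. From the robot's left, the row now runs bottle, mill, jar, dredger, the same order as before. I lowered each one until it touched the cup floor, at light contact (about 8–13 N) and 5 mm above its pick height as expected, and only then released it.

**Last checks:** both camera views show all four upright in their cups and the caddy empty. The tongs, bowl and look-alikes are where they started, and the gripper is clear. I handed the job in at about 23.5 s.

**What disagreed:** before the first pick, the two cameras differed by roughly 3–4 mm on the positions. I used a combined fit of both views, and every grasp and placing worked within that margin.

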